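Mount a tube-rotator drum on its shaft

TASK

Take the shaft by its handle, feel for the off-centre bore of the tube drum lying in the cradle and thread the shaft in until the drum is up against the collar, pushing gently (never over 25 N). Lift the drum out on the shaft and lower the shaft as gently into both slots of the rotator stand, the drum hanging between the cheeks and the handle outside, and let go. Never touch the drum with the gripper, and leave everything else on the bench where it is.

Things in the scene. Friction and masses are not known exactly. Their poses are not given: they have to be found in the camera images.
- shaft: steel shaft, 156 mm long, about 80 g, lying level in the rest. Origin: centre of its handle, on the axis; x along the axis to the tip. Along x: round handle, 16 mm diameter, -22 to 22 mm; rod, 10 mm diameter, to the tip at 134 mm (1.5 mm chamfer); collar, 24 mm diameter, at 50 to 56 mm. It may be turned about its own axis
- shaft_tip (a point): centre of the shaft's tip, on its axis, 134 mm along x from the handle's centre
- rest: fixed white shaft rest, two slotted cheeks (60 mm wide, 8 mm thick, 65 mm tall) at x = -40 and 45 mm. Origin on the bench under it; z up, x towards the shaft's tip. The shaft's axis lies 50 mm above the bench, in the plane y = 0, the handle's centre near x = -75 mm, outside the cheeks, free to be gripped from above and lifted straight up
- drum: white tube drum, 90 mm diameter, 40 mm long, 130 to 195 g, lying on its side: two flanges with capped tubes between (caps reach x = -26 mm, 27 to 41 mm from the axis). Origin: its centre; x along its axis, from the side where the shaft goes in. With the drum against the shaft's collar its centre lies 77 mm along the shaft from the handle's centre
- hub_face (a point): point on the drum's axis in the near face of its grey hub insert (34 mm diameter, 42 mm long, faces at drum x = -21 and 21 mm). The bore, 13 mm diameter, no chamfer, runs parallel to x through the insert, but its centre lies 5 mm off this point, in any direction square to x: not measured, new each start. The insert turns stiffly in the drum (0.04 N m)
- cradle: fixed aluminium cradle under the drum: two rails in a V along x and, just beyond the drum's far face (x = 22 to 30 mm), two posts 85 mm tall that stop it from being pushed away, 52 mm apart, for the shaft to pass. Origin on the bench under the drum; z up; the shaft goes in along x. The drum's axis lies 68 mm above the bench; the drum lifts straight up
- stand: fixed rotator stand: grey base 10 mm thick, two steel slotted cheeks (8 mm thick, 90 mm tall) and a grey drive housing beyond the far one (x = 72 to 122 mm, 95 mm tall). Origin on the bench between the cheeks; z up; x from the open side, where the handle goes, to the housing. Well placed, the handle's centre is at x = -75 mm (9 mm of play either way)
- near_slot (a point): on the axis of the seated shaft, 75 mm above the bench, in the stand's near cheek (stand x = -40 mm). The slot is 12 mm wide, open at the top, its mouth flaring to about 26 mm, its floor 70 mm above the bench; it lies in the stand's plane y = 0
- far_slot (a point): the same point of the same slot in the stand's far cheek (stand x = 45 mm). Collar and drum go between the two cheeks
- beaker: bystander: a low clear glass beaker, 52 mm wide, 70 mm tall; origin at the centre of its underside
- reagent: bystander: a small amber bottle, 52 mm wide, 95 mm tall; origin at the centre of its underside
- jar: bystander: a squat clear jar, 60 mm wide, 45 mm tall; origin at the centre of its underside
- spatula: bystander: a steel lab spatula, 160 mm long, lying; origin at the centre of its underside
- dish: bystander: a white ceramic dish, 70 mm wide, 20 mm tall; origin at the centre of its underside
- wash: bystander: a white plastic bottle, 60 mm wide, 110 mm tall; origin at the centre of its underside
- pot: bystander: a white plastic pot, 68 mm wide, 75 mm tall; origin at the centre of its underside
Mind the look-alikes: they are no part of the job. What is shaped like the stand but red is not meant. What is shaped like the drum but green is not meant.

How it is judged:
By the outcome, as a careful person would: the job done as asked, in the order asked, and still so for the second after the job is handed in, with the robot touching nothing.
It also fails if it takes over 72 s, if anything falls off the work surface, if the arm or the gripper's body presses on something with over 40 N, if the wrist force passes 120 N, or if a joint passes its speed limit or range.

ROBOT

A 7-joint arm with a two-finger parallel gripper is mounted at the origin on the work surface. World frame = base frame: x ahead of the robot, y to its left, z up, the work surface at z = 0. Lengths are in m, angles in rad, forces in N, time in s.
With the tool pointing down it reaches from about 0.425 to 0.925 m from the base axis. Payload 6.8 kg.
Tool frame: the origin (TCP) lies between the finger pads; the fingertips stand 14 mm ahead of it and the grasp point (between the pads) lies 5 mm behind it; z points along the fingers, y is the line along which they close (so a half turn about z gives the same grasp; the last joint's range is limited). The gripper opens to 85 mm and grips with 20 to 120 N. Pads are 22 mm wide; open, the fingers measure 114 mm over their backs; the gripper's body (76 mm by 85 mm) begins 54 mm behind the grasp point. The pads swing forward as they close: fully open they stand 13 mm farther back than shut.
Start: joints at [1.039, 0.477, 0.022, 1.555, -0.011, 1.109, -0.083], TCP at [0.278, -0.615, 0.245] pointing down, gripper open.
Joint ranges: [-2.96, 2.96], [-0.34, 2.1], [-1.41, 1.46], [0.24, 2.44], [-1.37, 4.51], [0.17, 1.92], [-2.96, 2.96]. Speed limits (rad/s): [2.39, 2.39, 3.14, 3.14, 3.14, 3.14, 3.14].

INTERFACE

Orientations are given as a rotation vector (axis times angle).
In Python, from bench import r, eyes, ticket gives the robot as it stands. The module is installed in compiled form; this text tells all that it offers.
- The arm moves only by the tool arm_command, never from a script. Its argument "plan" is text: rows parted by semicolons, each of 4 numbers parted by spaces: the shift along the tool's x, y, z in m, then the turn about the tool's z in degrees. In form: tx ty tz yaw; .... A call has 1 to 20 rows; each row shifts and turns the commanded pose from where the row before left it, along the tool's axes as they then stand; what a row does not reach is not made up. A row lasts 1/8 s, in which the tool goes at most 62.5 mm and 10.7 degrees, less where a joint would pass 70% of its speed; a pose out of reach is approached as far as the arm can. A call is refused whole if a number of a shift passes 0.0625 or a number of a turn 10.7, either way. A call with a gripper value outside its range is refused whole. "hand" is the closure, from -1 (fully open) to 1 (shut), set as the call begins (left out, the last holds). The fingers move at their own pace and stop on an object; "grip_force" is the grip in N (left out, the last holds). Time passes only in rows, so rows that do not move let the fingers close. It gives the time, the measured TCP pose, the force, the opening and the grip force at its end, in the units of the state.
- r.get_obs(): the state, without advancing time (a new reading comes with each control period).
- eyes.grab_frame(name): name is "scene" or "side" or "wrist"; returns (picture, depth): 420x560x3 uint8, red, green, blue; 420x560 float32, m along the optical axis (not along the pixel's ray), 0 where there is no reading.
- eyes.calibration(name): a dict with "fov_y" (degrees; the focal length in pixels is half the picture's height over the tangent of half this angle, whatever the lens; pixels are square), "cx", "cy" (the principal point, pixels), "origin" and "attitude" of the camera in the world; the wrist camera has in their place "tool_from_camera" (4x4, takes a point from camera to tool coordinates, whose origin is the TCP and whose axes are the flange's). Camera axes: x right, y up, looking along -z (the intrinsics and any distortion apply to the point x, -y, -z); pixel columns grow to the right and rows downward; lengths in m; the calibration is good to about 2 mm. A picture is of the moment at which its call begins: read the wrist's pose just before it. calibration takes no time and is no camera call.
- ticket.hand_in(): hands the job in; it is judged then, once.
The state is a dict: "clock": time; "joints": joint angles; "qvel": joint speeds; "tau": joint torques, N m; "tcp_pos": TCP position; "orientation": TCP orientation; "contact_force": force on the tool from outside, world axes, zero at the start; "moment": the same for the moment, N m; "grip_width": finger opening in m; "gripper_force": force on a finger pad.
Only numpy, scipy, OpenCV 4.12 (cv2) and the standard library are available. Lean on these libraries where they do the work, as an engineer would, in place of code of your own. Each camera call takes 0.05 s, during which the arm holds its last target. There are 200 camera calls.

## Working session

There is one attempt and no reset: what is moved stays moved. The work goes in short steps, Python scripts to look and compute and a tool call to move; the robot and the scene stay as the last step left them, time stands still between calls to the robot, and variables do not carry over. Pictures are saved under pics/ and viewed, at most 13 in all, crops included, and the job is handed in when it is done.

Besides the shell and the picture viewer there is one more tool, called after ">>>" by a JSON object that holds its "fn" and its "kwargs", one argument or row to a line. arm_command: Moves the arm, as the interface text tells. Its arguments: {"type":"object","properties":{"plan":{"type":"string"},"hand":{"type":"number"},"grip_force":{"type":"number"}},"required":["plan"]}

```bash
mkdir -p pics
cat > h.py <<'E'
import numpy as np, cv2
from bench import r, eyes, ticket
from scipy.spatial.transform import Rotation as R
def grab(n):
    o=r.get_obs(); c=eyes.calibration(n); im,d=eyes.grab_frame(n)
    np.savez(f'{n}.npz',im=im,d=d,p=o['tcp_pos'],q=o['orientation'])
    return im,d
def load(n):
    z=np.load(f'{n}.npz'); c=eyes.calibration(n)
    f=210/np.tan(np.radians(c['fov_y'])/2)
    if 'origin' in c:
        A=np.array(c['attitude']); 
        A=R.from_rotvec(A).as_matrix() if A.size==3 else A
        T=np.eye(4);T[:3,:3]=A;T[:3,3]=c['origin']
    else:
        W=np.eye(4);W[:3,:3]=R.from_rotvec(z['q']).as_matrix();W[:3,3]=z['p']; T=W@np.array(c['tool_from_camera'])
    return z['im'],z['d'],T,f,c
def ray(n,u,v):
    im,d,T,f,c=load(n)
    k=np.array([(u-c['cx'])/f,-(v-c['cy'])/f,-1.]); return T[:3,3],T[:3,:3]@k
def pl(n,u,v,z):
    o,k=ray(n,u,v); return o+k*(z-o[2])/k[2]
def cloud(n):
    im,d,T,f,c=load(n); v,u=np.mgrid[:420,:560]
    P=np.stack([(u-c['cx'])/f*d,-(v-c['cy'])/f*d,-d],-1); return P@T[:3,:3].T+T[:3,3]
E
python3 - <<'E'
from h import *
for n in('scene','side','wrist'):
    im,d=grab(n); print(n,eyes.calibration(n)); cv2.imwrite(f'pics/{n}0.png',im[:,:,::-1])
print(r.get_obs())
E
```

```text
scene {'fov_y': 47.28577703197931, 'cx': 271.35112818686025, 'cy': 207.07005122627075, 'origin': array([ 1.15341658, -0.2312599 ,  1.04794546]), 'attitude': array([0.55274407, 0.3942358 , 1.17171132])}
side {'fov_y': 49.78088451080563, 'cx': 274.06882270629046, 'cy': 211.73223524268641, 'origin': array([0.06022682, 0.72549965, 0.92956443]), 'attitude': array([ 0.26460011, -0.9939159 , -2.40887254])}
wrist {'fov_y': 63.7799359631043, 'cx': 274.2792761191154, 'cy': 208.75214048215307, 'tool_from_camera': array([[-2.59465017e-04,  9.44288710e-01,  3.29118163e-01,
         8.59660298e-02],
       [ 9.99999966e-01,  2.38426101e-04,  1.04284528e-04,
        -2.57721284e-04],
       [ 2.00043420e-05,  3.29118179e-01, -9.44288740e-01,
        -1.28874872e-01],
       [ 0.00000000e+00,  0.00000000e+00,  0.00000000e+00,
         1.00000000e+00]])}
{'clock': 0.15, 'joints': array([ 1.03883785,  0.47762587,  0.02232381,  1.55617869, -0.01147031,
        1.10930076, -0.08310777]), 'qvel': array([-1.31931579e-03, -3.54224577e-03,  7.88068799e-05, -2.56850238e-03,
       -1.12290535e-03,  5.66277035e-04, -3.26505302e-04]), 'tau': array([ 2.63563466e-03, -5.96925831e+01,  1.61014248e+00, -2.81491059e+01,
        1.26983973e-02,  6.62154853e-03,  2.99348233e-05]), 'tcp_pos': array([ 0.27744527, -0.61488648,  0.24455739]), 'orientation': array([-3.06999512e+00, -6.60611359e-01,  6.28796681e-04]), 'contact_force': array([ 0.2265701 , -0.80562058,  0.10358114]), 'moment': array([-0.05246014,  0.03411172,  0.01461121]), 'gripper_force': 0.0, 'grip_width': 0.0854565353806097}
```

View pics/scene0.png

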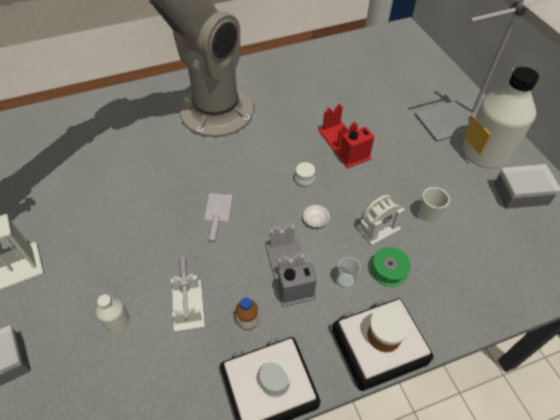

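View pics/side0.png

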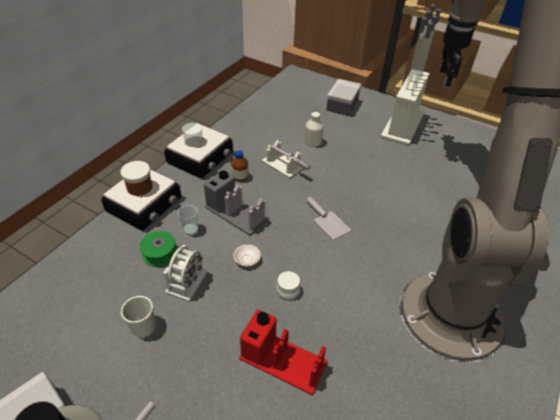

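The scene view shows the white rest with the shaft at about (187,290), the grey stand at (290,265), the drum in its cradle at (381,218), and the red stand and green drum look-alikes at (347,137) and (390,267). The side view shows the same objects: rest (287,160), stand (233,205), drum (183,270).

Run:
```python
from h import *
for n,pts in(('scene',dict(rest=(187,300),handle=(184,268),stand_near=(284,235),house=(295,280),drum=(381,215),dish=(316,217),pot=(433,203),jar=(305,175),beaker=(347,272),reagent=(247,315))),('side',dict(drum=(185,268),house=(220,190),handle=(300,155),near=(257,212),far=(235,200)))):
    P=cloud(n)
    for k,(u,v) in pts.items(): print(n,k,P[v,u].round(3))
# top-down ortho of both
S=1000; x0,y0=0.25,-0.75
for n in('scene','side'):
    P=cloud(n).reshape(-1,3); im=load(n)[0].reshape(-1,3)
    ok=(P[:,2]>-.01)&(P[:,2]<.16); P=P[ok];im=im[ok]
    o=np.argsort(P[:,2]); P=P[o]; im=im[o]
    a=((P[:,0]-x0)*S).astype(int); b=((P[:,1]-y0)*S).astype(int)
    g=(a>=0)&(a<600)&(b>=0)&(b<800)
    I=np.zeros((600,800,3),np.uint8)
    for dx in(0,1,2):
        for dy in (0,1,2):
            I[np.clip(a[g]+dx,0,599),np.clip(b[g]+dy,0,799)]=im[g][:,::-1]
    cv2.imwrite(f'pics/top_{n}.png',I)
```

```text
scene rest [ 0.634 -0.252  0.048]
scene handle [ 0.556 -0.238  0.058]
scene stand_near [0.549 0.018 0.052]
scene house [ 0.694 -0.013  0.094]
scene drum [0.606 0.247 0.099]
scene dish [0.496 0.13  0.004]
scene pot [0.572 0.438 0.017]
scene jar [0.38  0.144 0.044]
scene beaker [0.677 0.134 0.007]
scene reagent [ 0.725 -0.137  0.07 ]
side drum [0.558 0.289 0.1  ]
side house [0.66  0.021 0.083]
side handle [ 0.571 -0.27   0.051]
side near [0.541 0.018 0.061]
side far [0.626 0.001 0.047]
```

View pics/top_scene.png

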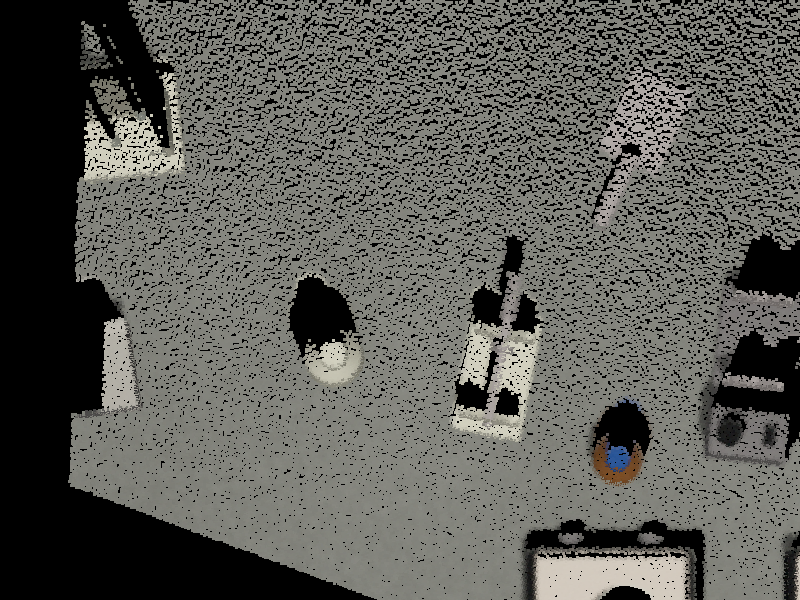

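The handle is at about pixel (513,285) in the top view, i.e. world (0.535,-0.237), and the shaft points roughly -10° in the +x direction. I'll move above it with tool x pointing away from the tip, so the wrist camera looks toward the tip.

>>> {"fn": "arm_command", "kwargs": {
  "plan": "0.0485 -0.0296 0 0;0.0485 -0.0296 0 0;0.0485 -0.0296 0 0;0.0485 -0.0296 0 0;0.0485 -0.0296 0 0;0.0485 -0.0296 0 0;0.0485 -0.0296 0 0;0.0485 -0.0296 0 0;0 0 0 -10.5;0 0 0 -10.5;0 0 0 -10.5;0 0 0 -10.5;0 0 0 -10.5;0 0 0 -10.5;0 0 0 -10.5;0 0 0 -10.5;0 0 0 -10.5;0 0 0 -10.5;0 0 0 -10.5;0 0 0 -10.5",
  "hand": -1
}}

```text
clock: 2.65
tcp_pos: [0.5336, -0.2399, 0.245]
orientation: [-0.797, -3.038, 0.0]
contact_force: [-0.5, 0.3, 0.5]
grip_width: 0.085
gripper_force: 0.0
```

>>> {"fn": "arm_command", "kwargs": {
  "plan": "0 0 0 -10;0 0 0 -10;0 0 0 0;0 0 0 0"
}}

```text
clock: 3.15
tcp_pos: [0.5337, -0.24, 0.2451]
orientation: [-0.272, -3.13, -0.0]
contact_force: [-0.6, -0.5, 0.5]
grip_width: 0.0855
gripper_force: 0.0
```

Run:
```python
from h import *
im,d=grab('wrist'); o=r.get_obs(); print(o['tcp_pos'],R.from_rotvec(o['orientation']).as_matrix()[:,0],o['joints'],o['clock'])
cs=cv2.resize(load('scene')[0][170:260,330:450],None,fx=3.1,fy=3.1,interpolation=cv2.INTER_CUBIC)
ci=cv2.resize(load('side')[0][225:315,135:255],None,fx=3.1,fy=3.1,interpolation=cv2.INTER_CUBIC)
w=cv2.resize(im,(372,279))
I=np.zeros((279*2,744,3),np.uint8); I[:279,:372]=cs[:279,:372]; I[:279,372:]=ci[:279,:372]; I[279:,:372]=w
I[279:,372:]=cv2.resize(load('scene')[0][215:305,250:370],(372,279),interpolation=cv2.INTER_CUBIC)
cv2.imwrite('pics/m1.png',I[:,:,::-1])
```

```text
[ 0.53381545 -0.23990939  0.24521227] [-9.85175428e-01  1.71549840e-01  1.68334205e-04] [ 0.79965491  0.39816225 -0.62368241  1.74300988  0.25914143  1.08390299
  1.48900352] 3.2
```

View pics/m1.png

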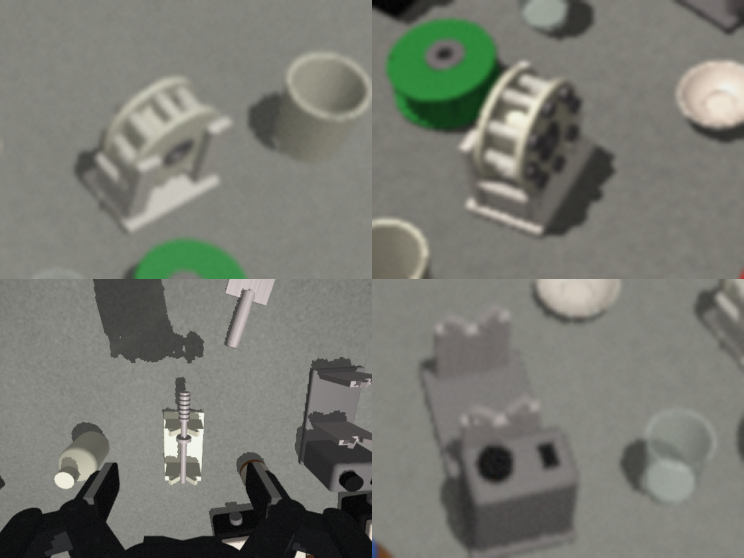

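The wrist view (lower left, scaled 0.664) shows the shaft vertical at column ~182, with the handle at rows 390–425 of the mosaic, so the yaw is right. The crops show the cradle posts on the scene-camera side and the capped near face towards the side camera. Next I'll measure the shaft, drum and stand from the depth data.

Run:
```python
from h import *
P=cloud('wrist'); z=P[...,2]; d=load('wrist')[1]
# shaft handle points
m=(d>0)&(z>.045)&(z<.068)&(np.abs(P[...,0]-.54)<.09)&(np.abs(P[...,1]+.24)<.05)
Q=P[m]; xs=np.arange(.46,.64,.008)
for a in xs:
    s=Q[(Q[:,0]>=a)&(Q[:,0]<a+.008)]
    if len(s)>4: print(a.round(3),len(s),s[:,1].min().round(4),s[:,1].max().round(4),s[:,2].max().round(4))
for n in('scene','side'):
    P=cloud(n);im=load(n)[0].astype(int)
    m=(P[...,2]>.015)&(np.abs(P[...,0]-.59)<.09)&(np.abs(P[...,1]-.255)<.08)&(im[...,1]-im[...,0]<30)
    Q=P[m]
    print(n,len(Q),Q.min(0).round(3),Q.max(0).round(3))
    t=Q[Q[:,2]>.095]; c=t.mean(0); w,V=np.linalg.eigh(np.cov(t[:,:2].T)); print('top',c.round(3),V.round(3),np.sqrt(w).round(4))
    for lo in (.02,.04,.06,.08,.1):
        s=Q[(Q[:,2]>lo)&(Q[:,2]<lo+.02)]
        if len(s)>5:
            rc=cv2.minAreaRect(s[:,:2].astype(np.float32)*1000); print(lo,len(s),np.round(rc[0]),np.round(rc[1]),round(rc[2],1))
    m=(P[...,2]>.03)&(P[...,2]<.1)&(P[...,0]>.5)&(P[...,0]<.74)&(np.abs(P[...,1]-.005)<.06)
    Q=P[m]
    for lo in (.03,.05,.07,.085):
        s=Q[(Q[:,2]>lo)&(Q[:,2]<lo+.015)]
        if len(s)>5:
            rc=cv2.minAreaRect(s[:,:2].astype(np.float32)*1000); print('stand',lo,len(s),np.round(rc[0]),np.round(rc[1]),round(rc[2],1))
```

```text
0.516 66 -0.2415 -0.2269 0.0591
0.524 133 -0.2431 -0.2264 0.0594
0.532 131 -0.2445 -0.2283 0.06
0.54 126 -0.2468 -0.2297 0.0595
0.548 128 -0.2478 -0.231 0.0596
0.556 122 -0.2491 -0.2324 0.0599
0.564 75 -0.2735 -0.2347 0.0588
0.572 371 -0.2745 -0.2299 0.068
0.58 373 -0.2696 -0.2151 0.068
0.588 216 -0.2597 -0.2168 0.067
0.596 73 -0.2601 -0.2368 0.0628
0.604 60 -0.2551 -0.2456 0.0556
0.612 62 -0.2567 -0.2468 0.0565
0.62 60 -0.2581 -0.2482 0.0563
0.628 18 -0.2585 -0.2495 0.0554
scene 1182 [0.555 0.219 0.015] [0.622 0.318 0.115]
top [0.583 0.263 0.103] [[-0.984 -0.175]
 [-0.175  0.984]] [0.0156 0.0181]
0.02 163 [592. 269.] [48. 92.] 6.4
0.04 186 [607. 261.] [103.  47.] 70.7
0.06 244 [585. 267.] [57. 94.] 10.6
0.08 362 [585. 267.] [58. 95.] 11.1
0.1 200 [581. 266.] [47. 61.] 11.4
stand 0.03 181 [626.   1.] [ 76. 168.] 83.8
stand 0.05 287 [626.   1.] [ 78. 168.] 83.7
stand 0.07 300 [626.   1.] [ 78. 168.] 83.9
stand 0.085 679 [625.   3.] [ 79. 169.] 83.4
side 1273 [0.549 0.203 0.015] [0.673 0.318 0.114]
top [0.577 0.27  0.103] [[-0.992 -0.125]
 [-0.125  0.992]] [0.0156 0.0178]
0.02 156 [600. 246.] [ 77. 151.] 32.4
0.04 235 [565. 274.] [105.  43.] 72.3
0.06 268 [582. 268.] [55. 93.] 10.1
0.08 359 [581. 269.] [55. 93.] 8.9
0.1 226 [578. 269.] [46. 63.] 9.7
stand 0.03 197 [622.   6.] [ 69. 166.] 88.1
stand 0.05 242 [621.   4.] [ 77. 168.] 85.4
stand 0.07 266 [623.   5.] [ 77. 169.] 84.9
stand 0.085 371 [623.   3.] [ 80. 167.] 84.8
```

>>> {"fn": "arm_command", "kwargs": {
  "plan": "-0.007 0.0035 0.05 1;0 0 0.05 0;0 0 0 0;0 0 0 0"
}}

```text
clock: 3.7
tcp_pos: [0.5425, -0.2377, 0.147]
orientation: [0.294, 3.126, -0.001]
contact_force: [0.5, -0.2, 1.4]
grip_width: 0.0853
gripper_force: 0.0
```

```bash
cat > sh.py <<'E'
from h import *
grab('wrist'); P=cloud('wrist'); d=load('wrist')[1]; o=r.get_obs()
W=R.from_rotvec(o['orientation']).as_matrix(); L=(P-o['tcp_pos'])@W
z=P[...,2]; m=(d>0)&(np.abs(L[...,1])<.013)&(z>.05)&(z<.07)&(np.abs(L[...,0])<.12)
Q=L[m]; Qz=z[m]
for a in np.arange(-.1,.05,.008):
    k=(Q[:,0]>=a)&(Q[:,0]<a+.008)
    if k.sum()>4: print(a.round(3),k.sum(),Q[k,1].min().round(4),Q[k,1].max().round(4),Qz[k].max().round(4))
print(Q[:,0].max(),o['tcp_pos'],o['clock'])
E
python3 sh.py
```

```text
-0.1 100 -0.0042 0.0047 0.0563
-0.092 100 -0.0041 0.0047 0.0558
-0.084 106 -0.0049 0.0046 0.0564
-0.076 115 -0.0048 0.0046 0.0559
-0.068 82 -0.0048 0.0045 0.056
-0.06 185 -0.0115 0.0113 0.063
-0.052 319 -0.0115 0.0121 0.0628
-0.044 324 -0.013 0.013 0.0629
-0.036 266 -0.013 0.0129 0.0627
-0.028 136 -0.0074 0.008 0.0602
-0.02 222 -0.0081 0.008 0.0598
-0.012 232 -0.008 0.0079 0.0595
-0.004 247 -0.0079 0.0078 0.0598
0.004 245 -0.0078 0.0085 0.0596
0.012 258 -0.0077 0.0084 0.0608
0.02 94 -0.0076 0.0076 0.059
0.02147331273929794 [ 0.54292557 -0.23792914  0.14765894] 3.75
```

>>> {"fn": "arm_command", "kwargs": {
  "plan": "0 0 0.04 0;0 0 0.04 0;0 0 0.0225 0;0 0 0 0;0 0 0 0"
}}

```text
clock: 4.38
tcp_pos: [0.543, -0.2382, 0.045]
orientation: [0.294, 3.124, -0.002]
contact_force: [0.3, 0.0, 0.1]
grip_width: 0.0856
gripper_force: 0.0
```

>>> {"fn": "arm_command", "kwargs": {
  "plan": "0 0 0 0;0 0 0 0;0 0 0 0;0 0 0 0;0 0 0 0;0 0 0 0",
  "hand": 1,
  "grip_force": 90
}}

```text
clock: 5.12
tcp_pos: [0.5415, -0.2376, 0.0429]
orientation: [0.293, 3.128, -0.0]
contact_force: [-0.6, 0.6, 1.9]
grip_width: 0.0135
gripper_force: 87.6
```

>>> {"fn": "arm_command", "kwargs": {
  "plan": "0 0 -0.01 0;0 0 -0.02 0;0 0 -0.04 0;0 0 -0.05 0;0 0 -0.05 0;0 0 0 0;0 0 0 0"
}}

```text
clock: 6.0
tcp_pos: [0.5411, -0.2376, 0.2134]
orientation: [0.293, 3.127, -0.001]
contact_force: [0.0, -0.5, -0.6]
grip_width: 0.0138
gripper_force: 87.9
```

Run:
```python
from h import *
im,d=grab('wrist'); o=r.get_obs(); print(o)
P=cloud('wrist'); W=R.from_rotvec(o['orientation']).as_matrix(); L=(P-o['tcp_pos'])@W
m=(d>0)&(L[...,2]<.03)&(np.abs(L[...,1])<.016)&(L[...,0]<.03)
Q=L[m]
for a in np.arange(-.15,.03,.008):
    k=(Q[:,0]>=a)&(Q[:,0]<a+.008)
    if k.sum()>4: print(a.round(3),k.sum(),Q[k,1].min().round(4),Q[k,1].max().round(4),Q[k,2].min().round(4))
print(Q[:,0].min())
cv2.imwrite('pics/w2.png',im[:,:,::-1])
```

```text
{'clock': 6.05, 'joints': array([ 0.77897944,  0.44132676, -0.61463325,  1.76380977,  0.29152706,
        1.02989497,  1.44108224]), 'qvel': array([-6.09743635e-03,  1.87130953e-02,  6.98416124e-03,  9.67961260e-03,
        6.57958943e-04, -2.96150445e-03,  1.81114279e-05]), 'tau': array([-5.25954715e-02, -5.29028714e+01, -7.03491569e+00, -2.68718755e+01,
        2.34359497e-03, -5.41843730e-02,  5.20594200e-03]), 'tcp_pos': array([ 0.54061359, -0.23750119,  0.21242846]), 'orientation': array([-2.93278941e-01, -3.12667937e+00, -1.03397815e-04]), 'contact_force': array([-0.66044666,  0.1220366 , -0.04892251]), 'moment': array([ 0.04469476,  0.07809029, -0.03654655]), 'gripper_force': 87.88297176361084, 'grip_width': 0.013547105274686621}
-0.062 25 -0.0097 0.0105 -0.0033
-0.054 133 -0.0092 0.011 -0.0106
-0.046 260 -0.004 0.0053 -0.0137
-0.038 304 -0.0039 0.0057 -0.0142
-0.03 260 -0.0068 0.0082 -0.0168
-0.022 496 -0.0063 0.0081 -0.017
-0.014 857 -0.0086 0.0104 -0.0442
-0.006 939 -0.0085 0.0103 -0.0529
0.002 3424 -0.016 0.016 -0.0703
0.01 8897 -0.016 0.016 -0.0764
0.018 584 -0.0067 0.0088 -0.0168
-0.05466732647386883
```

View pics/w2.png

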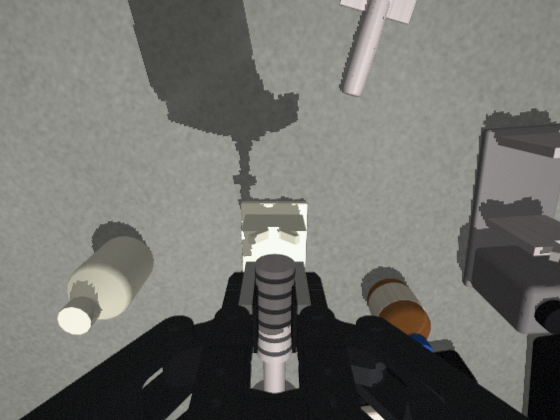

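The wrist picture shows the handle held level between the pads, with the rod and collar along column ~275 (rows 255–390). Next I'll stand beside the drum so the wrist camera sees its near face past the gripper.

>>> {"fn": "arm_command", "kwargs": {
  "plan": "0.0136 0.0486 0 0;0.0136 0.0486 0 0;0.0136 0.0486 0 0;0.0136 0.0486 0 0;0.0136 0.0486 0 0;0.0136 0.0486 0 0;0.0136 0.0486 0 0;0 0 0 -10.5;0 0 0 -10.5;0 0 0.048 0;0 0 0.048 0;0 0 0 0;0 0 0 0;0 0 0 0"
}}

```text
clock: 7.8
tcp_pos: [0.5123, 0.1149, 0.1186]
orientation: [-0.281, 3.126, 0.001]
contact_force: [-0.2, -0.2, 0.1]
grip_width: 0.0134
gripper_force: 88.0
```

Run:
```python
from h import *
im,d=grab('wrist'); o=r.get_obs(); print(o['tcp_pos'],R.from_rotvec(o['orientation']).as_matrix()[:,0],o['joints'],o['clock'])
I=cv2.resize(im[200:420,300:560],None,fx=2,fy=2,interpolation=cv2.INTER_CUBIC)
cv2.imwrite('pics/w3.png',I[:,:,::-1])
```

```text
[0.51224205 0.11472797 0.11853173] [-0.98396567 -0.17833295 -0.00298704] [ 0.25724908  0.50329893 -0.74982031  1.98677564  0.4651995   0.82487481
  0.99573573] 7.85
```

View pics/w3.png

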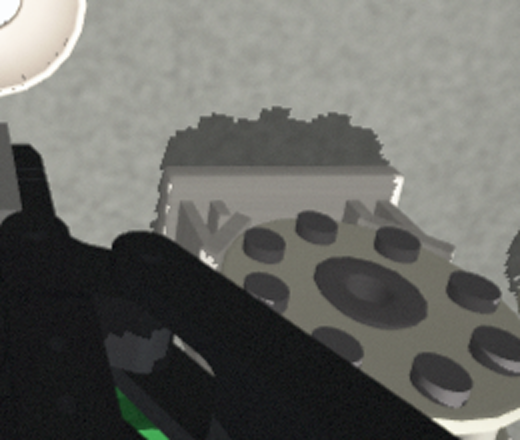

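The crop shows the near face: the dark hub centred at about (372,293), with the darker bore slightly up and left of it at ~(366,285). I'll fit the face plane from depth and locate the hub and bore on it.

Run:
```python
from h import *
P=cloud('wrist'); im,d,T,f,c=load('wrist'); g=cv2.cvtColor(im,cv2.COLOR_RGB2GRAY)
crop=lambda x,y:(300+x/2,200+y/2)
U,V=np.meshgrid(np.arange(560),np.arange(420))
cu,cv_=crop(372,293)
m=(((U-cu)/75)**2+((V-cv_)/55)**2<1)&(d>0)&(P[...,2]>.03)
# flange plane: RANSAC on brightish pixels
F=m&(g>80); Q=P[F]; rng=np.random.default_rng(0); best=0
for _ in range(500):
    a=Q[rng.choice(len(Q),3,replace=False)]; n=np.cross(a[1]-a[0],a[2]-a[0]); 
    if np.linalg.norm(n)<1e-6: continue
    n/=np.linalg.norm(n); k=np.abs((Q-a[0])@n)<.0012
    if k.sum()>best: best=k.sum(); K=k
Q=Q[K]; c0=Q.mean(0); n=np.linalg.svd(Q-c0)[2][2]; n*=np.sign(n[0]); print('normal',n,'az',np.degrees(np.arctan2(n[1],n[0])),len(Q))
# in-plane coords: e1 horizontal (drum y), e2 up
xa=np.array([n[0],n[1],0]);xa/=np.linalg.norm(xa); e2=np.array([0,0,1.]);e1=np.cross(e2,xa)
s=(P-c0)@n   # depth past the flange plane
# cast all pixels to hub plane (1 mm proud of flange: -21 vs -20)
k=np.stack([(U-c['cx'])/f,-(V-c['cy'])/f,-np.ones_like(U,float)],-1)@T[:3,:3].T; o=T[:3,3]
def cast(off): 
    t=((c0+off*n-o)@n)/(k@n); return o+k*t[...,None]
X=cast(-.001); a=X@e1; b=X[...,2]
# hub mask: dark connected comp
hm=((g<75)&m).astype(np.uint8); 
nl,lab=cv2.connectedComponents(hm); l=lab[int(cv_),int(cu)]; M=(lab==l); print('hub px',M.sum(), 'grey',np.percentile(g[M],[5,25,50,75,95]))
cnt=max(cv2.findContours(M.astype(np.uint8),cv2.RETR_EXTERNAL,cv2.CHAIN_APPROX_NONE)[0],key=len)[:,0]
pa=np.c_[a[cnt[:,1],cnt[:,0]],b[cnt[:,1],cnt[:,0]]]
(cc,ax,an)=cv2.fitEllipse((pa*1000).astype(np.float32)); print('hub ell',cc,ax,an)
hc=xa*0+ (c0@xa-.001)*xa+e1*cc[0]/1000+np.array([0,0,cc[1]/1000]); print('hub world',hc)
# bore: depth deeper than plane
B=M&(s>.002)&((a*1000-cc[0])**2+(b*1000-cc[1])**2<13**2)
pb=np.c_[a[B],b[B]]*1000; print('bore n',len(pb),'ext',pb.min(0)-cc,pb.max(0)-cc,'mean',pb.mean(0)-cc)
mc,mr=cv2.minEnclosingCircle(pb.astype(np.float32)); print('circ',np.array(mc)-cc,mr)
# flange outline by depth
fl=cv2.resize(g[240:420,380:560],None,fx=3,fy=3,interpolation=cv2.INTER_CUBIC)
D=cv2.normalize(np.clip(s,-.01,.03)[240:420,380:560],None,0,255,cv2.NORM_MINMAX).astype(np.uint8)
print('view hub z expected .068')
# rectified gray map, 0.25 mm/px
au=np.arange(-20,20,.5);
Ig=[]
for bb in np.arange(12,-12.1,-2):
    row=''
    for aa in np.arange(-14,14.1,2):
        dd=(a*1000-cc[0]-aa)**2+(b*1000-cc[1]-bb)**2; i=np.unravel_index(np.argmin(dd+1e6*~m),dd.shape); row+='%4d/%-3d'%(g[i],s[i]*1000)
    print(bb,row)
```

```text
normal [ 0.98240225  0.18675699 -0.00276432] az 10.763627485789732 3966
hub px 1369 grey [54. 57. 59. 62. 73.]
hub ell (156.17868041992188, 65.65291595458984) (31.418949127197266, 32.70180130004883) 43.9678955078125
hub world [0.56164697 0.26574611 0.06565292]
bore n 142 ext [-5.91212898 -4.75436577] [5.54001547 5.49290105] mean [-0.33574156  0.79595866]
circ [-0.14755249  0.35945892] 5.918229579925537
view hub z expected .068
12.0  109/0    77/0    66/0    62/0    61/0    57/-2   59/-1   57/-1   58/0    57/-1   60/-1   59/0    60/0   109/0   110/0  
10.0   75/0    63/0    61/0    59/-1   59/-1   58/0    58/0    57/0    57/-1   59/-1   60/0    59/-1   58/0    62/0   109/0  
8.0   59/0    61/0    58/0    55/-1   54/0    57/0    57/0    58/0    53/0    53/0    54/0    57/0    55/-1   59/-1   84/0  
6.0   61/0    57/-1   58/0    56/0    56/0    57/-1   56/-1   55/0    53/-1   53/0    58/0    59/-1   57/-1   58/0    58/-1 
4.0   58/0    61/0    58/-2   53/-1   57/0    68/8    68/8    62/7    55/4    50/3    50/0    55/0    58/-1   58/0    57/0  
2.0   60/0    60/-1   58/0    57/-1   60/-
[... 263 characters left out ...]
75/4    72/3    70/3    65/1    58/0    56/0    59/0    57/-1   57/-1 
-4.0   58/0    55/0    59/0    58/0    64/0    69/1    73/2    74/2    70/2    68/1    66/0    57/0    58/0    61/0    59/-1 
-6.0   56/0    55/-1   56/0    57/0    59/0    65/0    76/0    74/1    76/0    72/1    63/0    60/0    55/-1   58/0    61/-1 
-8.0   57/0    59/0    60/-1   61/-1   59/0    60/-1   65/-1   70/0    71/0    65/0    62/-1   60/0    59/0    56/0    57/0  
-10.0  113/0    54/0    54/0    57/-1   61/0    59/0    62/-1   59/0    58/0    60/-1   60/0    58/-1   56/0    56/0    78/-1 
-12.0  117/0   105/0    54/0    54/-1   60/0    58/0    54/0    60/0    61/0    60/0    59/0    58/0    58/0    74/0   110/0
```

Run:
```python
from h import *
P=cloud('wrist'); im,d,T,f,c=load('wrist'); g=cv2.cvtColor(im,cv2.COLOR_RGB2GRAY)
n=np.array([.98240225,.18675699,0]);n/=np.linalg.norm(n); e1=np.cross([0,0,1.],n); h=np.array([.56164697,.26574611,.06565])
Z=12; N=46*Z//1
aa=(np.arange(N)/Z-23)/1000
X=h+aa[None,:,None]*e1+ -aa[:,None,None]*np.array([0,0,1.])
L=(X-T[:3,3])@T[:3,:3]
u=(c['cx']+f*L[...,0]/-L[...,2]).astype(np.float32); v=(c['cy']-f*L[...,1]/-L[...,2]).astype(np.float32)
w=cv2.remap(g,u,v,cv2.INTER_CUBIC)
np.save('rect.npy',w)
w=np.clip((w.astype(float)-45)*255/40,0,255).astype(np.uint8); w=cv2.cvtColor(w,cv2.COLOR_GRAY2BGR)
C=N//2
for q in range(-20,21,5):
    cv2.line(w,(C+q*Z,0),(C+q*Z,6 if q else 15),(0,0,255),2); cv2.line(w,(0,C+q*Z),(6 if q else 15,C+q*Z),(0,0,255),2)
cv2.circle(w,(C,C),17*Z,(0,255,0),1); cv2.circle(w,(C,C+22),int(6.5*Z),(255,0,0),1)
cv2.imwrite('pics/rect.png',w)
```

```text
(no output)
```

View pics/rect.png

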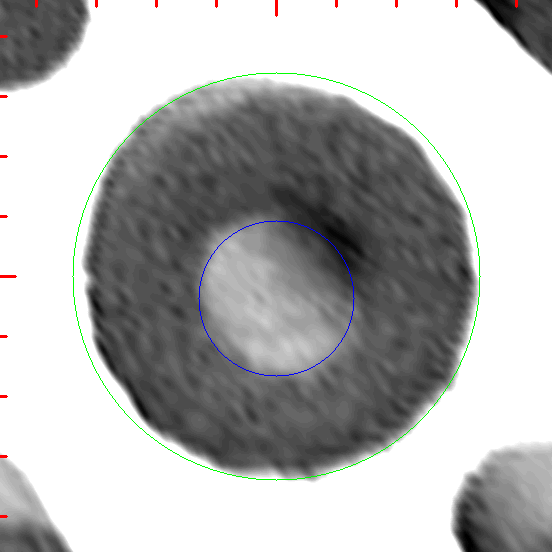

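Run:
```python
from h import *
from scipy.optimize import least_squares
P=cloud('wrist'); im,d,T,f,c=load('wrist'); g=cv2.cvtColor(im,cv2.COLOR_RGB2GRAY)
n=np.array([.98240225,.18675699,0]);n/=np.linalg.norm(n); e1=np.cross([0,0,1.],n); h=np.array([.56164697,.26574611,.06565])
a=(P-h)@e1*1e3; b=(P-h)[...,2]*1e3; s=(P-h)@n*1e3
rr=np.hypot(a,b)
k=(rr<13)&(s>2.5)&(s<30); A=np.c_[a[k],b[k],s[k]]; print(len(A),'s max',A[:,2].max())
q=least_squares(lambda p:np.hypot(A[:,0]-p[0],A[:,1]-p[1])-p[2],[0,0,6.5],loss='soft_l1'); print('bore wall fit',q.x,np.std(q.fun))
q=least_squares(lambda p:np.hypot(A[:,0]-p[0],A[:,1]-p[1])-6.5,[0,0],loss='soft_l1'); print('fixed r',q.x,np.std(q.fun))
for t in np.percentile(A[:,2],[10,50,90]): print(t)
# flange outline: face points with |s-1|<1.2, bright, largest radius
F=(np.abs(s-1)<1.3)&(g>85)&(rr<60)&(d>0)
ang=np.degrees(np.arctan2(b,a)); E=[]
for t in range(-180,180,6):
    j=F&(ang>=t)&(ang<t+6)
    if j.sum()>5: i=np.argmax(np.where(j,rr,0)); E.append((a.flat[i],b.flat[i],rr.flat[i],t))
E=np.array(E); print(E.round(1).tolist())
k=E[:,2]>38
q=least_squares(lambda p:np.hypot(E[k,0]-p[0],E[k,1]-p[1])-p[2],[0,0,45],loss='soft_l1'); print('flange',q.x,q.fun.round(1))
# hub face ring inner flange edge points: min radius of bright flange
H=[]
for t in range(-180,180,10):
    j=F&(ang>=t)&(ang<t+10)&(rr>11)
    if j.sum()>3: i=np.argmin(np.where(j,rr,99)); H.append((a.flat[i],b.flat[i]))
H=np.array(H); q=least_squares(lambda p:np.hypot(H[:,0]-p[0],H[:,1]-p[1])-p[2],[0,0,17],loss='soft_l1'); print('hub',q.x,q.fun.round(1))
C=(s<-2)&(s>-9)&(rr<48)&(d>0)
lab=cv2.connectedComponents(C.astype(np.uint8))[1]
for l in range(1,lab.max()+1):
    j=lab==l
    if j.sum()>30: print('cap',j.sum(),a[j].mean().round(1),b[j].mean().round(1),np.hypot(a[j].mean(),b[j].mean()).round(1))
```

```text
163 s max 10.40213970955813
bore wall fit [ 1.47709387 -1.77539487  6.29234186] 0.5957794684683455
fixed r [ 1.33115622 -1.5867011 ] 0.5975640930851673
3.025133072040196
5.48770384147455
8.616732778744577
[[-41.1, -4.3, 41.3, -180.0], [-43.9, -8.0, 44.6, -174.0], [-43.3, -12.6, 45.1, -168.0], [-46.9, -20.6, 51.2, -162.0], [-46.9, -22.4, 52.0, -156.0], [-43.6, -31.4, 53.7, -150.0], [-44.4, -40.0, 59.8, -144.0], [-43.2, -41.3, 59.8, -138.0], [-29.4, -39.4, 49.1, -132.0], [-29.5, -50.5, 58.5, -126.0], [-25.1, -54.3, 59.8, -120.0], [-21.2, -55.6, 59.5, -114.0], [-17.5, -56.4, 59.1, -108.0], [-11.2, -56.3, 57.4, -102.0], [-2.6, -56.5, 56.6, -96.0], [4.6, -56.1, 56.3, -90.0], [11.8, -55.5, 56.7, -84.0], [17.9, -56.3, 59.1, -78.0], [21.5, -55.8, 59.8, -72.0], [24.8, -54.6, 59.9, -66.0], [27.3, -47.0, 54.4, -60.0], [36.4, -46.4, 58.9, -54.0], [37.8, -39.9, 55.0, -48.0], [39.7, -35.5, 53.3, -42.0], [40.7, -27.3, 48.9, -36.0], [44.6, -23.5, 50.5, -30.0], [40.0, -17.8, 43.8, -24.0], [40.7, -12.4, 42.5, -18.0], [31.0, -6.0, 31.6, -12.0], [27.3, -2.3, 27.4, -6.0], [43.2, 2.6, 43.3, 0.0], [42.7, 6
[... 791 characters left out ...]
2989 49.97213398] [-11.   -8.4  -8.6  -3.4  -2.8  -2.2   3.3   3.2  -8.    1.    2.2   1.9
   1.4  -0.2  -0.8  -0.8   0.2   3.    4.    4.5  -0.5   5.    1.7   0.6
  -2.7  -0.3  -6.4  -6.7  -3.4  -2.9  -2.3  -3.4  -4.1  -0.3   1.8   3.9
   4.5   5.    5.1   5.6   5.2   3.9  -0.6  -4.4]
hub [ 0.77455575 -1.07536915 16.46093507] [-0.4 -0.4  0.  -0.  -0.3 -0.2  0.3  0.  -0.4  0.   0.5  1.3 -0.6 -0.9
  0.5 -0.2  0.1  0.5 -0.5  0.2  0.5 -0.2 -0.1 -0.1 -0.6 -0.1 -1.   0.4
  0.  -0.   1.4  0.7  0.1 -0.2  0.3  0. ]
cap 226 -2.1 -30.1 30.2
cap 240 -26.2 -20.2 33.1
cap 246 21.8 -20.4 29.8
cap 323 31.6 3.7 31.8
cap 291 -35.6 3.5 35.8
cap 277 -24.4 26.3 35.9
cap 374 21.0 27.2 34.3
cap 495 -2.2 37.5 37.6
```

The bore-wall fit gives the bore centre at about (0.5614, 0.2671, 0.064), low in the hub, which fits the 5 mm offset pointing down. I'll back off, move sideways in front of it, and lower.

>>> {"fn": "arm_command", "kwargs": {
  "plan": "0.0368 0 0 -0.5;0.0368 0 0 0;0 0.0466 0 0;0 0.0466 0 0;0 0.0465 0 0;0 0 0.03 0;0 0 0.033 0;0 0 0 0;0 0 0 0;0 0 0 0;0 0 0 0"
}}

```text
clock: 9.22
tcp_pos: [0.4133, 0.2383, 0.0547]
orientation: [-0.294, 3.126, 0.001]
contact_force: [-0.0, -0.8, -1.4]
grip_width: 0.0134
gripper_force: 88.1
```

```bash
cat > st.py <<'E'
from h import *
o=r.get_obs(); n=np.array([.98240225,.18675699,0]);n/=np.linalg.norm(n); e1=np.cross([0,0,1.],n)
p=o['tcp_pos']; W=R.from_rotvec(o['orientation']).as_matrix()
t=np.array([.4138,.2382,.0555])-p; print('clock',o['clock'],'pos',p.round(4),'err n,e1,z',(t@n).round(4),(t@e1).round(4),t[2].round(4),'az',np.degrees(np.arctan2(-W[1,0],-W[0,0])).round(2),'pitch',W[2,0].round(4))
F=o['contact_force']; print('F n,e1,z',(F@n).round(2),(F@e1).round(2),F[2].round(2),'M',o['moment'].round(3),o['joints'].round(2))
E
python3 st.py
```

```text
clock 9.225 pos [0.4133 0.2383 0.0547] err n,e1,z 0.0005 -0.0002 0.0008 az 10.75 pitch -0.0017
F n,e1,z -0.15 -0.78 -1.42 M [ 0.001  0.034 -0.03 ] [-0.07  0.55 -0.71  2.13  0.58  0.67  0.57]
```

>>> {"fn": "arm_command", "kwargs": {
  "plan": "-0.006 0 -0.0005 0;-0.005 0 0 0;-0.002 0 0 0;-0.002 0 0 0;-0.001 0 0 0;0 0 0 0;0 0 0 0"
}}

```text
clock: 10.1
tcp_pos: [0.428, 0.241, 0.0542]
orientation: [0.295, -3.127, 0.0]
contact_force: [-1.6, -1.0, 0.7]
grip_width: 0.0134
gripper_force: 88.2
```

```bash
python3 st.py
```

```text
clock 10.1 pos [0.428  0.241  0.0542] err n,e1,z -0.0145 -0.0001 0.0013 az 10.8 pitch 0.0005
F n,e1,z -1.76 -0.68 0.71 M [-0.045  0.345 -0.027] [-0.07  0.57 -0.71  2.1   0.58  0.68  0.59]
```

>>> {"fn": "arm_command", "kwargs": {
  "plan": "-0.001 0 0 0;-0.001 0 0 0;-0.001 0 0 0;0 0 0 0"
}}

```text
clock: 10.6
tcp_pos: [0.4321, 0.242, 0.0546]
orientation: [-0.295, 3.126, 0.001]
contact_force: [-0.1, 0.1, -0.6]
grip_width: 0.0136
gripper_force: 88.2
```

```bash
python3 st.py
```

```text
clock 10.6 pos [0.4321 0.242  0.0546] err n,e1,z -0.0187 -0.0004 0.0009 az 10.77 pitch -0.0014
F n,e1,z -0.1 0.13 -0.64 M [ 0.105 -0.006  0.063] [-0.07  0.57 -0.71  2.09  0.58  0.69  0.6 ]
```

>>> {"fn": "arm_command", "kwargs": {
  "plan": "-0.001 0 0 0;-0.001 0 0 0;-0.001 0 0 0;-0.001 0 0 0;0 0 0 0"
}}

```text
clock: 11.22
tcp_pos: [0.4354, 0.2425, 0.0543]
orientation: [-0.295, 3.127, 0.0]
contact_force: [0.5, -0.3, 0.7]
grip_width: 0.0133
gripper_force: 88.2
```

```bash
python3 st.py
```

```text
clock 11.225 pos [0.4354 0.2425 0.0543] err n,e1,z -0.022 -0.0002 0.0012 az 10.78 pitch -0.0003
F n,e1,z 0.4 -0.41 0.69 M [ 0.068 -0.022 -0.008] [-0.07  0.57 -0.71  2.08  0.58  0.69  0.6 ]
```

>>> {"fn": "arm_command", "kwargs": {
  "plan": "-0.0015 0 0 0;-0.0015 0 0 0;-0.0015 0 0 0;-0.0015 0 0 0;0 0 0 0"
}}

```text
clock: 11.85
tcp_pos: [0.4414, 0.2436, 0.0543]
orientation: [-0.295, 3.127, 0.0]
contact_force: [0.8, 0.9, 0.5]
grip_width: 0.0136
gripper_force: 88.2
```

```bash
python3 st.py
```

```text
clock 11.85 pos [0.4414 0.2436 0.0543] err n,e1,z -0.0281 -0.0001 0.0012 az 10.77 pitch -0.0003
F n,e1,z 0.95 0.77 0.47 M [ 0.059 -0.156  0.033] [-0.06  0.58 -0.7   2.07  0.58  0.7   0.61]
```

Threaded: the tip is about 13 mm in with no force.

>>> {"fn": "arm_command", "kwargs": {
  "plan": "-0.003 0 0 0;-0.003 0 0 0;-0.003 0 0 0;-0.003 0 0 0;-0.003 0 0 0;-0.003 0 0 0;-0.003 0 0 0;-0.003 0 0 0;0 0 0 0"
}}

```text
clock: 12.98
tcp_pos: [0.4653, 0.2482, 0.0544]
orientation: [-0.295, 3.127, 0.0]
contact_force: [1.2, 0.6, 0.0]
grip_width: 0.0133
gripper_force: 88.2
```

```bash
python3 st.py
```

```text
clock 12.975 pos [0.4653 0.2482 0.0544] err n,e1,z -0.0524 -0.0002 0.0011 az 10.76 pitch -0.0007
F n,e1,z 1.25 0.38 0.0 M [ 0.1   -0.247 -0.014] [-0.06  0.61 -0.7   2.01  0.59  0.73  0.64]
```

>>> {"fn": "arm_command", "kwargs": {
  "plan": "-0.003 0 0 0;-0.003 0 0 0;-0.003 0 0 0;-0.003 0 0 0;-0.003 0 0 0;-0.003 0 0 0;-0.003 0 0 0;-0.003 0 0 0;-0.003 0 0 0;-0.003 0 0 0;0 0 0 0"
}}

```text
clock: 14.35
tcp_pos: [0.4947, 0.2538, 0.0544]
orientation: [-0.295, 3.127, 0.001]
contact_force: [-1.0, 1.1, 1.9]
grip_width: 0.0137
gripper_force: 88.3
```

```bash
python3 st.py
```

```text
clock 14.35 pos [0.4947 0.2538 0.0544] err n,e1,z -0.0824 -0.0002 0.0011 az 10.77 pitch -0.0008
F n,e1,z -0.79 1.25 1.92 M [ 0.093 -0.078  0.058] [-0.06  0.64 -0.69  1.95  0.59  0.76  0.67]
```

>>> {"fn": "arm_command", "kwargs": {
  "plan": "-0.002 0 0 0;-0.002 0 0 0;-0.002 0 0 0;-0.001 0 0 0;-0.001 0 0 0;0 0 0 0"
}}

```text
clock: 15.1
tcp_pos: [0.5021, 0.2552, 0.0543]
orientation: [-0.295, 3.127, 0.0]
contact_force: [-1.1, 1.0, 1.9]
grip_width: 0.0133
gripper_force: 88.4
```

```bash
python3 st.py
```

```text
clock 15.1 pos [0.5021 0.2552 0.0543] err n,e1,z -0.09 -0.0002 0.0012 az 10.78 pitch -0.0002
F n,e1,z -0.89 1.17 1.91 M [0.141 0.213 0.008] [-0.06  0.65 -0.69  1.93  0.59  0.77  0.68]
```

>>> {"fn": "arm_command", "kwargs": {
  "plan": "-0.0005 0 0 0;-0.0005 0 0 0;-0.0005 0 0 0;-0.0005 0 0 0;0 0 0 0"
}}

```text
clock: 15.72
tcp_pos: [0.5041, 0.2556, 0.0543]
orientation: [-0.295, 3.128, 0.0]
contact_force: [-2.0, -0.1, 3.5]
grip_width: 0.0134
gripper_force: 88.4
```

```bash
python3 st.py
```

```text
clock 15.725 pos [0.5041 0.2556 0.0543] err n,e1,z -0.0919 -0.0002 0.0012 az 10.78 pitch -0.0002
F n,e1,z -1.99 0.29 3.46 M [0.105 0.294 0.026] [-0.06  0.65 -0.69  1.92  0.59  0.77  0.68]
```

>>> {"fn": "arm_command", "kwargs": {
  "plan": "-0.0005 0 0 0;-0.0005 0 0 0;-0.0005 0 0 0;0 0 0 0"
}}

```text
clock: 16.23
tcp_pos: [0.5048, 0.2557, 0.0541]
orientation: [0.295, -3.126, 0.001]
contact_force: [-5.0, 0.4, 3.7]
grip_width: 0.0136
gripper_force: 88.5
```

```bash
python3 st.py
```

```text
clock 16.225 pos [0.5048 0.2557 0.0541] err n,e1,z -0.0926 -0.0002 0.0014 az 10.79 pitch 0.0013
F n,e1,z -4.83 1.34 3.65 M [-0.041  0.851  0.108] [-0.06  0.65 -0.69  1.92  0.59  0.78  0.68]
```

>>> {"fn": "arm_command", "kwargs": {
  "plan": "-0.0005 0 0 0;-0.0005 0 0 0;0 0 0 0"
}}

```text
clock: 16.6
tcp_pos: [0.5048, 0.2557, 0.0539]
orientation: [0.296, -3.125, 0.002]
contact_force: [-7.1, -0.8, 5.1]
grip_width: 0.0136
gripper_force: 88.6
```

```bash
python3 st.py
```

```text
clock 16.6 pos [0.5048 0.2557 0.0539] err n,e1,z -0.0927 -0.0002 0.0016 az 10.81 pitch 0.0028
F n,e1,z -7.15 0.56 5.14 M [-0.117  1.185 -0.028] [-0.06  0.66 -0.69  1.92  0.58  0.78  0.68]
```

The force rose to 7 N at the predicted depth, so the collar is against the drum. I'll relax the push and lift.

>>> {"fn": "arm_command", "kwargs": {
  "plan": "0.001 0 0 0;0 0 -0.002 0;0 0 -0.004 0;0 0 -0.006 0;0 0 -0.01 0;0 0 -0.02 0;0 0 -0.02 0;0 0 -0.02 0;0 0 -0.02 0;0 0 -0.02 0;0 0 -0.02 0;0 0 -0.01 0;0 0 -0.005 0;0 0 0 0;0 0 0 0;0 0 0 0"
}}

```text
clock: 18.6
tcp_pos: [0.5052, 0.2556, 0.2107]
orientation: [0.295, -3.127, 0.0]
contact_force: [-0.2, -0.4, -2.4]
grip_width: 0.0138
gripper_force: 88.0
```

```bash
python3 st.py
python3 - <<'E'
from h import *
grab('side');grab('scene');im,d=grab('wrist')
a=cv2.resize(load('side')[0][170:290,120:280],(400,300),interpolation=cv2.INTER_CUBIC); b=cv2.resize(load('scene')[0][130:250,300:460],(400,300),interpolation=cv2.INTER_CUBIC)
I=np.zeros((600,800,3),np.uint8); I[:300,:400]=a; I[:300,400:]=b; I[300:,:400]=cv2.resize(im,(400,300)); cv2.imwrite('pics/m2.png',I[:,:,::-1])
E
```

```text
clock 18.6 pos [0.5052 0.2556 0.2107] err n,e1,z -0.093 -0.0001 -0.1552 az 10.79 pitch 0.0011
F n,e1,z -0.23 -0.33 -2.45 M [0.014 0.154 0.055] [ 0.06  0.46 -0.82  1.81  0.39  1.04  0.84]
```

View pics/m2.png

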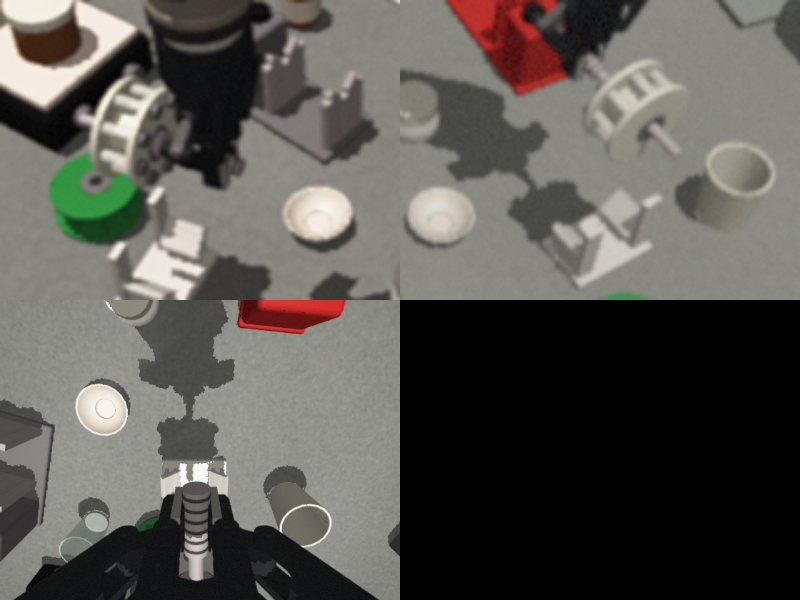

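The drum hangs on the shaft against the collar (top panels), the cradle is empty, and everything else is in place. Next I'll take a wrist look at the stand from beside it.

>>> {"fn": "arm_command", "kwargs": {
  "plan": "-0.0187 -0.029 0 0;-0.0187 -0.029 0 0;-0.0187 -0.029 0 0;-0.0187 -0.029 0 0;0 0 0 5.6;0 0 0 5.6;0 0 0 5.6;0 0 0 0;0 0 0 0;0 0 0 0"
}}

```text
clock: 20.0
tcp_pos: [0.6006, 0.1559, 0.2112]
orientation: [-0.163, -3.137, -0.0]
contact_force: [0.2, 0.8, -1.8]
grip_width: 0.014
gripper_force: 88.2
```

```bash
cat > stand.py <<'E'
from h import *
im,d=grab('wrist'); o=r.get_obs(); W=R.from_rotvec(o['orientation']).as_matrix(); print(o['clock'],o['tcp_pos'],'az',np.degrees(np.arctan2(-W[1,0],-W[0,0])))
P=cloud('wrist'); z=P[...,2]
box=(np.abs(P[...,0]-.61)<.13)&(np.abs(P[...,1]-.003)<.07)&(d>0)
for lo,hi in((.082,.1),(.085,.1),(.06,.082)):
    m=box&(z>lo)&(z<hi); print(lo,m.sum())
    l,lab,st,ce=cv2.connectedComponentsWithStats(m.astype(np.uint8))
    for i in range(1,l):
        if st[i,4]>25:
            q=P[lab==i]; rc=cv2.minAreaRect(q[:,:2].astype(np.float32)*1000); print(i,st[i,4],'px',ce[i].round(0),q.mean(0).round(4),'zmax',q[:,2].max().round(4),np.round(rc[0],1),np.round(rc[1],1),round(rc[2],1))
cv2.imwrite('pics/w4.png',im[:,:,::-1])
E
python3 stand.py
```

```text
20.05 [0.60061084 0.15584354 0.21123263] az -5.972449872159844
0.082 5109
1 289 px [ 58. 155.] [ 5.447e-01 -4.000e-04  8.790e-02] zmax 0.0964 [544.8  -1.5] [16.3  8.1] 83.5
2 190 px [100. 155.] [0.5482 0.0312 0.0889] zmax 0.0942 [548.4  29.3] [15.6  8.3] 84.2
6 252 px [ 78. 256.] [ 0.6286 -0.0103  0.0875] zmax 0.0933 [628.8 -10.9] [16.8  9. ] 83.4
7 171 px [116. 256.] [0.6319 0.0213 0.0886] zmax 0.0941 [632.6  19.5] [15.2  8.6] 82.1
8 4200 px [110. 306.] [0.6755 0.007  0.0935] zmax 0.0999 [681.4  -0.9] [79.2 49.4] 83.9
0.085 4672
1 216 px [ 55. 155.] [ 0.5446 -0.0017  0.0893] zmax 0.0964 [544.7  -2.4] [14.4  8.1] 83.7
2 163 px [101. 156.] [0.5484 0.0323 0.0898] zmax 0.0942 [548.6  30.8] [12.6  8.2] 83.5
4 181 px [ 75. 256.] [ 0.6283 -0.0119  0.0891] zmax 0.0933 [628.7 -12.5] [13.4  9. ] 82.6
5 141 px [117. 257.] [0.6322 0.0224 0.0897] zmax 0.0941 [632.8  21. ] [12.2  8.6] 82.1
6 3968 px [110. 307.] [0.6761 0.0066 0.0941] zmax 0.0999 [681.4  -1. ] [79.1 49.3] 84.0
0.06 3309
1 810 px [ 96. 150.] [0.546  0.021  0.0739] zmax 0.082 [546.6  14.1] [61.2  8.4] 83.0
3 1053 px [108. 246.] [0.6289 0.0075 0.0726] zmax 0.0819 [630.7   4.2] [61.1  8.9] 83.1
4 1445 px [124. 281.] [0.6652 0.0119 0.0713] zmax 0.082 [666.  10.] [88.8 39.2] 53.6
```

View pics/w4.png

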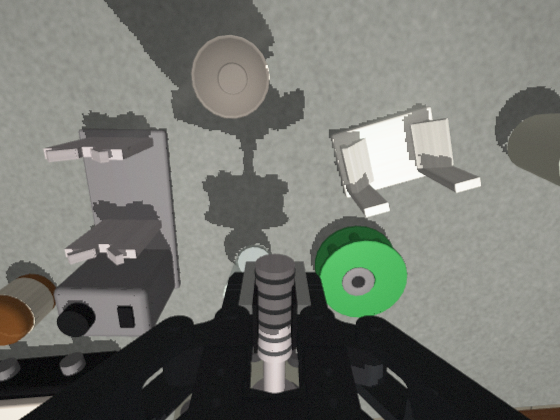

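The picture shows the stand at left: near-cheek horns at (55,155)/(101,156), far ones at (75,256)/(117,257), housing at (110,306). The spacing (84.7 mm) and width (61 mm) match. I'll line up above the slots.

>>> {"fn": "arm_command", "kwargs": {
  "plan": "0.0251 -0.049 0 0.7;0.0251 -0.049 0 0;0.0251 -0.049 0 0;0 0 0 0;0 0 0 0;0 0 0.03 0;0 0 0.03 0;0 0 0.02 0;0 0 0 0;0 0 0 0;0 0 0 0"
}}

```text
clock: 21.42
tcp_pos: [0.5102, 0.0188, 0.1324]
orientation: [0.183, 3.134, 0.001]
contact_force: [0.4, 1.1, -2.4]
grip_width: 0.0131
gripper_force: 88.6
```

```bash
cat > s2.py <<'E'
from h import *
o=r.get_obs(); u=np.array([.9932,-.1169,0]); e=np.array([.1169,.9932,0]); p=o['tcp_pos']; W=R.from_rotvec(o['orientation']).as_matrix()
t=np.array([.5103,.0176,.0678])-p; F=o['contact_force']
print(o['clock'],p.round(4),'to go tool x,y,down',(-t@u).round(4),(t@e).round(4),(-t[2]).round(4),'az',np.degrees(np.arctan2(-W[1,0],-W[0,0])).round(2),'F u,e,z',(F@u).round(2),(F@e).round(2),F[2].round(2),'M',o['moment'].round(3))
E
python3 s2.py
python3 - <<'E'
from h import *
grab('side');grab('scene')
a=cv2.resize(load('side')[0][150:270,180:300],(400,400),interpolation=cv2.INTER_CUBIC); b=cv2.resize(load('scene')[0][200:320,230:350],(400,400),interpolation=cv2.INTER_CUBIC)
cv2.imwrite('pics/m3.png',np.hstack([a,b])[:,:,::-1])
E
```

```text
21.425 [0.5102 0.0188 0.1324] to go tool x,y,down -0.0003 -0.0012 0.0646 az -6.69 F u,e,z 0.24 1.1 -2.42 M [0.022 0.189 0.04 ]
```

View pics/m3.png

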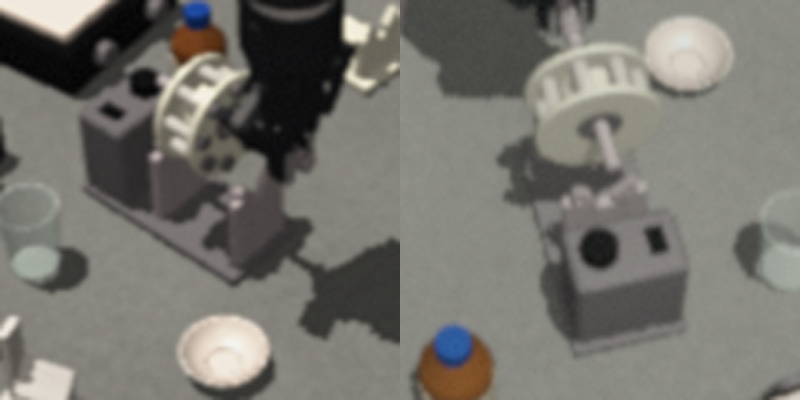

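The drum is between the cheeks, with the shaft above both slots. A small lateral correction, then I'll lower it gently.

>>> {"fn": "arm_command", "kwargs": {
  "plan": "0 -0.0012 0.01 0;0 0 0.012 0;0 0 0.01 0;0 0 0.006 0;0 0 0.004 0;0 0 0.004 0;0 0 0 0"
}}

```text
clock: 22.4
tcp_pos: [0.509, 0.0171, 0.0851]
orientation: [-0.184, -3.136, 0.0]
contact_force: [0.7, -0.1, -2.6]
grip_width: 0.0136
gripper_force: 88.6
```

```bash
python3 s2.py
```

```text
22.4 [0.509  0.0171 0.0851] to go tool x,y,down -0.0012 0.0006 0.0173 az -6.72 F u,e,z 0.67 -0.03 -2.64 M [0.019 0.193 0.   ]
```

>>> {"fn": "arm_command", "kwargs": {
  "plan": "0 0 0.003 0;0 0 0.003 0;0 0 0.003 0;0 0 0 0"
}}

```text
clock: 22.9
tcp_pos: [0.509, 0.0172, 0.0761]
orientation: [-0.184, -3.136, -0.0]
contact_force: [0.2, 0.2, -2.4]
grip_width: 0.0132
gripper_force: 88.6
```

```bash
python3 s2.py
```

```text
22.9 [0.509  0.0172 0.0761] to go tool x,y,down -0.0012 0.0006 0.0083 az -6.71 F u,e,z 0.15 0.24 -2.45 M [0.063 0.139 0.024]
```

>>> {"fn": "arm_command", "kwargs": {
  "plan": "0 0.0005 0.0015 0;0 0 0.0015 0;0 0 0.0015 0;0 0 0.001 0;0 0 0 0"
}}

```text
clock: 23.52
tcp_pos: [0.5089, 0.0174, 0.0706]
orientation: [-0.185, -3.136, 0.0]
contact_force: [0.6, 0.2, -1.9]
grip_width: 0.0136
gripper_force: 88.6
```

```bash
python3 s2.py
```

```text
23.525 [0.5089 0.0174 0.0706] to go tool x,y,down -0.0014 0.0003 0.0028 az -6.74 F u,e,z 0.58 0.3 -1.86 M [0.038 0.188 0.023]
```

>>> {"fn": "arm_command", "kwargs": {
  "plan": "0 0 0.001 0;0 0 0.0005 0;0 0 0.0005 0;0 0 0 0"
}}

```text
clock: 24.02
tcp_pos: [0.5091, 0.0175, 0.0688]
orientation: [-0.184, -3.136, 0.0]
contact_force: [-0.8, 0.1, -1.5]
grip_width: 0.0132
gripper_force: 88.7
```

```bash
python3 s2.py
```

```text
24.025 [0.5091 0.0175 0.0688] to go tool x,y,down -0.0012 0.0002 0.001 az -6.72 F u,e,z -0.85 0.03 -1.51 M [-0.064  0.175 -0.021]
```

>>> {"fn": "arm_command", "kwargs": {
  "plan": "0 0 0.0005 0;0 0 0.0005 0;0 0 0.0005 0;0 0 0 0"
}}

```text
clock: 24.52
tcp_pos: [0.5092, 0.0176, 0.0676]
orientation: [0.184, 3.136, -0.0]
contact_force: [-2.7, -1.1, 5.0]
grip_width: 0.0136
gripper_force: 89.2
```

```bash
python3 s2.py
```

```text
24.525 [0.5092 0.0176 0.0676] to go tool x,y,down -0.0011 0.0001 -0.0002 az -6.72 F u,e,z -2.6 -1.42 5.04 M [-0.159  0.525 -0.061]
```

>>> {"fn": "arm_command", "kwargs": {
  "plan": "0 0 0.0005 0;0 0 0.0005 0;0 0 0 0"
}}

```text
clock: 24.9
tcp_pos: [0.5092, 0.0176, 0.067]
orientation: [0.184, 3.136, -0.001]
contact_force: [-5.1, -0.3, 10.1]
grip_width: 0.0131
gripper_force: 89.7
```

```bash
python3 s2.py
```

```text
24.9 [0.5092 0.0176 0.067 ] to go tool x,y,down -0.0011 0.0001 -0.0008 az -6.71 F u,e,z -5.07 -0.86 10.12 M [-0.278  0.771 -0.052]
```

Seated at the expected height. Next: relieve the force, open and retreat upward.

>>> {"fn": "arm_command", "kwargs": {
  "plan": "0 0 -0.0006 0;0 0 0 0"
}}

```text
clock: 25.15
tcp_pos: [0.5092, 0.0176, 0.0674]
orientation: [0.184, 3.136, -0.001]
contact_force: [-3.2, -0.9, 6.9]
grip_width: 0.0137
gripper_force: 89.5
```

>>> {"fn": "arm_command", "kwargs": {
  "plan": "0 0 0 0;0 0 0 0;0 0 0 0;0 0 0 0",
  "hand": -0.4
}}

```text
clock: 25.65
tcp_pos: [0.5092, 0.0176, 0.0668]
orientation: [0.184, 3.136, 0.0]
contact_force: [0.3, -0.2, -1.2]
grip_width: 0.0599
gripper_force: 0.0
```

>>> {"fn": "arm_command", "kwargs": {
  "plan": "0 0 -0.01 0;0 0 -0.02 0;0 0 -0.03 0;0 0 -0.04 0;0 0 -0.04 0;0 0 -0.04 0;0.03 0 0 0;0.03 0 0 0;0 0 0 0;0 0 0 0"
}}

```text
clock: 26.9
tcp_pos: [0.4503, 0.0246, 0.248]
orientation: [0.184, 3.134, -0.0]
contact_force: [0.4, 0.7, 0.1]
grip_width: 0.0597
gripper_force: 0.0
```

```bash
python3 s2.py
python3 - <<'E'
from h import *
grab('side');grab('scene');im,d=grab('wrist')
a=cv2.resize(load('side')[0][150:270,180:300],(400,400),interpolation=cv2.INTER_CUBIC); b=cv2.resize(im,(400,300))
I=np.zeros((400,800,3),np.uint8); I[:,:400]=a; I[:300,400:]=b
cv2.imwrite('pics/m4.png',I[:,:,::-1])
P=cloud('wrist'); u=np.array([.9932,-.1169,0]); e=np.array([.1169,.9932,0]); h=np.array([.5466,.0141,0])
s=(P-h)@u*1e3-40; a=(P-h)@e*1e3; z=P[...,2]*1e3
for lo in range(-105,110,6):
    k=(d>0)&(s>=lo)&(s<lo+6)&(np.abs(a)<14)&(z>60)&(z<130)
    if k.sum()>4: print(lo,k.sum(),a[k].min().round(1),a[k].max().round(1),z[k].max().round(1))
E
```

```text
26.9 [0.4503 0.0246 0.248 ] to go tool x,y,down -0.0604 0.0001 0.1802 az -6.73 F u,e,z 0.34 0.71 0.12 M [-0.004  0.058  0.003]
-99 145 -8.0 8.4 84.6
-93 92 -8.0 8.4 84.3
-87 97 -8.1 7.5 84.5
-81 89 -8.2 7.5 84.3
-75 90 -8.2 7.6 84.1
-69 92 -8.3 7.6 84.3
-63 93 -8.3 7.6 84.1
-57 62 -8.3 7.7 84.4
-51 49 -4.3 12.1 81.1
-45 320 -14.0 14.0 88.4
-39 98 -13.2 13.5 87.9
-33 41 -4.4 3.8 80.5
-27 365 -13.8 13.5 109.4
-21 565 -14.0 14.0 114.9
-15 114 -13.9 13.9 115.1
-9 26 -12.0 -4.2 108.7
-3 63 -12.1 13.5 108.8
3 98 -13.8 13.6 108.7
9 140 -13.8 13.7 108.9
15 428 -13.8 13.7 113.9
21 43 -13.1 13.3 113.6
45 11 -13.3 13.5 88.8
51 15 -4.8 2.9 81.3
57 7 -6.0 2.9 79.8
69 605 -14.0 13.9 94.9
75 145 -13.4 13.7 96.7
81 96 -13.5 13.7 96.5
87 12 -7.0 9.4 95.3
```

View pics/m4.png

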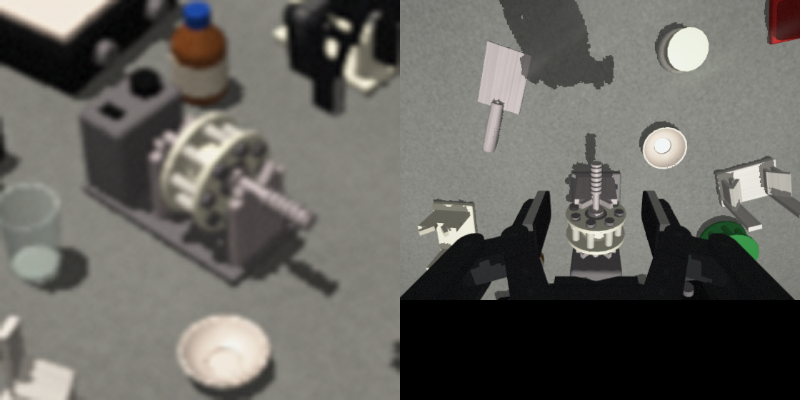

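The shaft is seated level in both slots (rod top at about 81 mm on each side), with the handle outside, centred near x = -76 mm. The drum hangs between the cheeks and the gripper is clear.

```bash
python3 -c "
from h import *
print(ticket.hand_in())"
```

```text
the job is handed in; nothing more can be done
None
```

The shaft is threaded through the drum up against its collar and seated in both slots of the stand, with the drum hanging between the cheeks, the handle outside and the gripper clear; I handed the job in at about 27 s, with readings peaking near 7 N threading and 11 N seating.

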